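# Free the seized clamp knob of the circuit-board holder

## Task

Two board holders stand on the bench; the clamp knob of the one that holds the circuit board with the finned metal heat sink has seized. Break that knob loose with a short firm anticlockwise twist (seen from above), then turn it on freely to its open stop, so that the jaw backs off the board, and let go. Leave the board lying in its holder and do not turn the other holder's knob.

Things in the scene. Friction and masses are not known exactly. Their poses are not given: they have to be found in the camera images.
- clamp_knob (a joint): Turn of the knob to free, rad: 0 tight (start), grows anticlockwise from above, open stop at 1.31 (75 deg). Its holder carries the board with the finned aluminium heat sink, 40 x 44 x 24 mm. Seized: it takes about 0.35 N m (0.45 at most) over the first 15 deg, then it is loose and turns freely (0.03 N m), staying where it is left. The jaw backs off 6 mm per rad with it.
- clamp_knob_grip (a point): Centre of that knob's black bar grip, on its vertical axis, 73 mm above the bench: 52 mm long (along this point's x, turning with the knob), 14 wide (y), 28 high, on a thin stem; top at 87 mm. Below it a grey block 46 x 80 mm, top at 45 mm. The holder, a plate 190 x 110 x 12 mm, is fixed to the bench; knob 62 mm from its middle. Nothing within 110 mm stands above 53 mm.
- spare_knob (a joint): Turn of the knob of the other, alike holder, whose board carries three upright black round capacitors with bright tops (18 mm across) and no heat sink. Tight, a bar lies along its holder's length, as on the first one. 0 at the start, to be left there.
- board_mid (a point): Middle of the loose green circuit board with the heat sink, 84 x 64 x 3 mm, about 90 g, lying flat on ledges between the jaws, its underside 20 mm above the bench, 97 mm from the knob's axis.
Not all that is in view belongs to the job. Leave any purple look-alike of the part that bears clamp_knob alone.

How it is judged:
By the outcome, as a careful person would: the job done as asked, in the order asked, and still so for the second after the job is handed in, with the robot touching nothing.
It also fails if it takes over 29 s, if anything falls off the work surface, if the arm or the gripper's body presses on something with over 40 N, if the wrist force passes 120 N, or if a joint passes its speed limit or range.

## Robot

A 6-joint arm with a two-finger parallel gripper is mounted at the origin on the work surface. World frame = base frame: x ahead of the robot, y to its left, z up, the work surface at z = 0. Lengths are in m, angles in rad, forces in N, time in s.
With the tool pointing down it reaches from about 0.225 to 0.875 m from the base axis. Payload 3.4 kg.
Tool frame: the origin (TCP) lies on the centre line of the jaws, within the pads' length; the fingertips stand 19 mm ahead of it and the grasp point (between the pads) is the TCP (nose_length is the distance from the TCP to the fingertips, in m); z points along the fingers, y is the direction in which the jaws open and shut (so a half turn about z gives the same grasp; the last joint's range is limited). The gripper opens to 85 mm and grips with 20 to 120 N. Pads are 22 mm wide; open, the fingers measure 114 mm over their backs; the gripper's body (76 mm by 85 mm) begins 54 mm behind the grasp point. The pads swing forward as they close: fully open they stand 13 mm farther back than shut.
Start: joints at [1.171, 0.276, 1.505, -0, 1.361, -0.121], TCP at [0.158, 0.553, 0.25] pointing down, gripper open.
Joint ranges: [-2.89, 2.89], [-0.75, 2.08], [0.22, 2.7], [-1.18, 4.32], [0.11, 2.71], [-2.7, 2.7]. Speed limits (rad/s): [2.57, 2.57, 3.14, 3.14, 3.14, 3.14].

## Interface

Orientations are given as a unit quaternion [w, x, y, z].
In Python, from rig import * gives the robot as it stands.
- The arm moves only by the shell command python3 -m jog 'ROWS' [OPENING] [FORCE]. ROWS is JSON, one flat list of numbers, 6 for each row, row after row: the shift along the tool's x, y, z in mm, then the turn, a rotation vector about the tool's x, y, z in degrees. In form: [tx, ty, tz, wx, wy, wz, tx, ty, tz, wx, wy, wz, ...]. A call has 1 to 10 rows; each row is the pose to reach, as a shift and turn from the pose commanded when the call began, along the tool's axes at that moment; what a row does not reach only later rows make up. A row lasts 1/8 s, in which the tool goes at most 62.5 mm and 10.7 degrees, less where a joint would pass 70% of its speed; a pose out of reach is approached as far as the arm can. A call with a gripper value outside its range is refused whole. OPENING is the closure, from 0 (fully open) to 1 (shut), set as the call begins (- or left out, the last holds). The fingers move at their own pace and stop on an object; FORCE is the grip in N (left out, the last holds). Time passes only in rows, so rows that repeat a pose let the fingers close. It gives the time, the measured TCP pose, the force and the opening at its end, in the units of the state.
- get_state(): the state, without advancing time (a new reading comes with each control period).
- get_image(name): name is "scene" or "side" or "wrist"; returns a dict with "frame" (384x512x3 uint8, red, green, blue), "camera_matrix" (3x3 intrinsics, pixels), "k1" (the pictures are not rectified: a ray, as slopes to the right and down, at radius r is drawn at 1 + k1 r^2 times it, then the intrinsics apply), "rvec" (rotation vector, rad) and "tvec" (3), from world to camera coordinates, as OpenCV has them. Camera axes: x right, y down, z forward; pixel columns grow to the right and rows downward; lengths in m; the calibration is good to about 2 mm. A picture is of the moment at which its call begins. There is no depth.
- sign_off(): hands the job in, once; it reports no verdict.
The state is a dict: "clock": time; "qpos": joint angles; "qd": joint speeds; "effort": joint torques, N m; "position": TCP position; "ee_rot": TCP orientation; "contact_force": force on the tool from outside, world axes, zero at the start; "moment": the same for the moment, N m; "width": finger opening in m.
Only numpy, scipy, OpenCV 4.12 (cv2) and the standard library are available. Lean on these libraries where they do the work, as an engineer would, in place of code of your own. Each camera call takes 0.05 s, during which the arm holds its last target.

## Working session

There is one attempt and no reset: what is moved stays moved. The work goes in short steps, Python scripts to look and compute and a shell command to move; the robot and the scene stay as the last step left them, time stands still between calls to the robot, and variables do not carry over. Pictures are saved under pics/ and viewed, and the job is handed in when it is done.

```bash
mkdir -p pics; ls
python3 - <<'E'
from rig import *
import cv2
for n in ["scene","side","wrist"]:
    d=get_image(n); cv2.imwrite(f"pics/{n}0.png",d["frame"][:,:,::-1]); print(n,d["camera_matrix"].tolist(),d["k1"],d["rvec"],d["tvec"])
print(get_state())
E
```

```text
pics
scene [[491.4609865153268, 0.0, 254.15565542757184], [0.0, 491.4609865153268, 190.31291082655468], [0.0, 0.0, 1.0]] -0.21716099590272916 [ 1.06016772  2.48963461 -0.95998988] [ 0.3578035  -0.20254472  1.46994195]
side [[358.4117118497651, 0.0, 253.4627014092947], [0.0, 358.4117118497651, 190.6497535342974], [0.0, 0.0, 1.0]] -0.039440403869317804 [ 2.29307225 -0.70916195  0.30327098] [-0.41083883  0.22350532  0.75792202]
wrist [[267.0208534773149, 0.0, 257.25593166809625], [0.0, 267.0208534773149, 191.9141339950337], [0.0, 0.0, 1.0]] -0.06405823066960498 [-2.3254677  -1.75292207 -0.23871254] [-0.57208756 -0.03527742  0.37984716]
{'clock': 0.15, 'qpos': array([ 1.17098360e+00,  2.76477488e-01,  1.50581835e+00,  2.95664593e-05,
        1.36068202e+00, -1.21026578e-01]), 'qd': array([ 0.00018082, -0.00155278, -0.00380026, -0.0009505 ,  0.00098616,
       -0.0005832 ]), 'effort': array([-3.74700812e-04, -4.17146337e+01, -2.46033132e+01, -3.76394219e-04,
        7.64212775e-03,  1.99742379e-05]), 'position': array([0.1581082 , 0.55247556, 0.24963212]), 'ee_rot': array([-1.92302673e-04,  1.38945132e-01,  9.90299839e-01, -6.65521996e-04]), 'contact_force': array([ 0.53554078,  0.67509927, -0.30232   ]), 'moment': array([-0.0706344 , -0.03493995,  0.03706592]), 'width': 0.08532003630284002}
```

View pics/scene0.png

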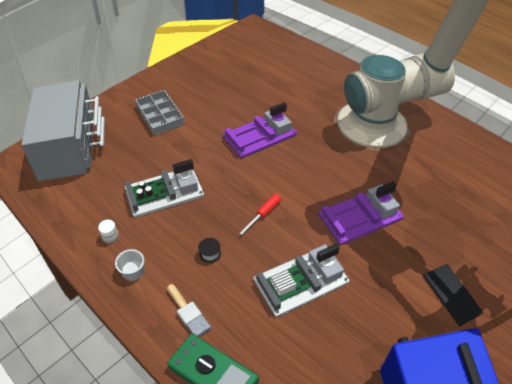

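View pics/side0.png

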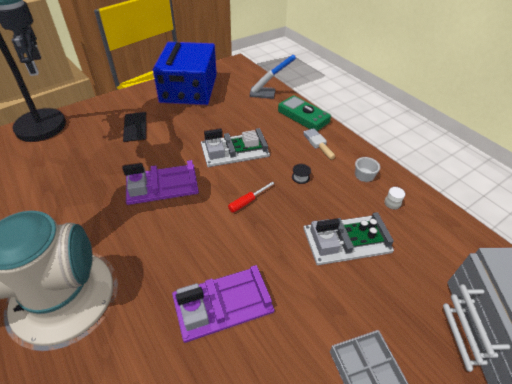

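View pics/wrist0.png

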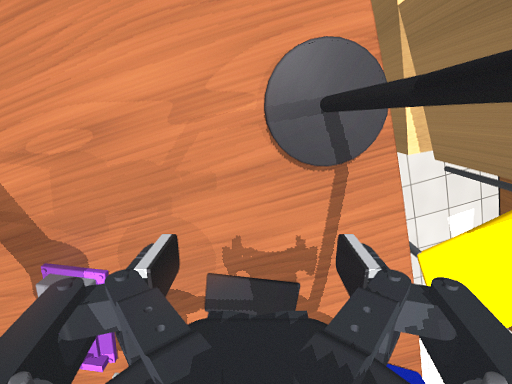

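Scene camera: the white holder with the finned sink has its knob at about (327,252). The white holder with capacitors has its knob at (183,166), and the purple look-alikes have knobs at (278,107) and (386,188). In the side view the same knobs are at (213,133), (327,226), (189,294) and (134,169). I choose (327,252) / (213,133) and check it with close crops.

Run:
```python
import cv2,numpy as np
a=cv2.imread("pics/scene0.png")[230:325,240:360]; b=cv2.imread("pics/side0.png")[115:175,190:280]
a=cv2.resize(a,None,fx=6,fy=6,interpolation=cv2.INTER_CUBIC);b=cv2.resize(b,None,fx=8,fy=8,interpolation=cv2.INTER_CUBIC)
cv2.imwrite("pics/ca.png",a);cv2.imwrite("pics/cb.png",b)
```

```text
(no output)
```

View pics/ca.png

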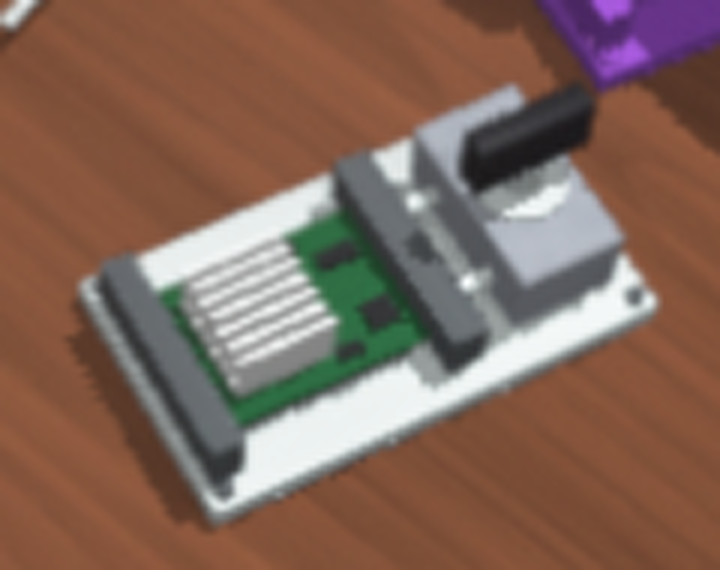

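View pics/cb.png

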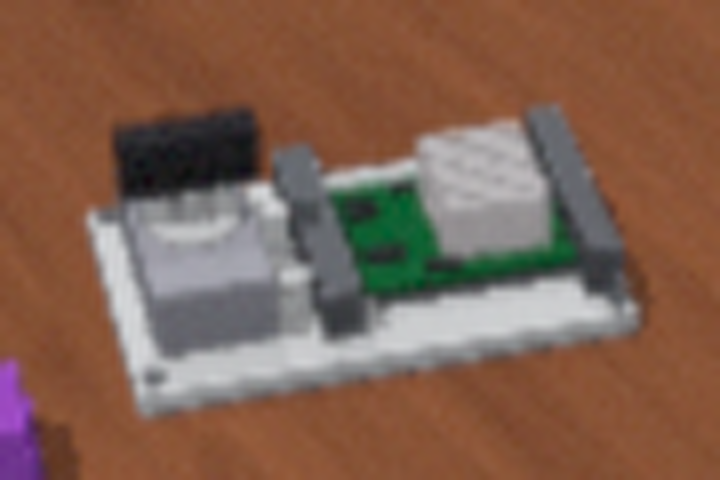

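The scene crop shows the finned sink at crop (260,315), and the black bar at (528,140) lies along the holder. The side crop agrees: bar at (188,155), sink at (485,185). This is the right holder.

```bash
cat > h.py <<'E'
import numpy as np,cv2
from rig import *
def ray(d,uv):
    K=d["camera_matrix"];k=np.array([d["k1"],0,0,0,0.])
    n=cv2.undistortPoints(np.array([[uv]],float),K,k)[0,0]
    R=cv2.Rodrigues(np.array(d["rvec"]))[0];t=np.array(d["tvec"])
    return -R.T@t, R.T@np.array([n[0],n[1],1])
def atz(d,uv,z):
    o,v=ray(d,uv); return o+v*(z-o[2])/v[2]
def tri(rs):
    A=sum(np.eye(3)-np.outer(v,v)/(v@v) for o,v in rs); b=sum((np.eye(3)-np.outer(v,v)/(v@v))@o for o,v in rs)
    return np.linalg.solve(A,b)
def proj(d,P):
    return cv2.projectPoints(np.atleast_2d(P).astype(float),np.array(d["rvec"]),np.array(d["tvec"]),d["camera_matrix"],np.array([d["k1"],0,0,0,0.]))[0][:,0]
E
python3 - <<'E'
from h import *
np.set_printoptions(precision=4,suppress=True)
s=get_image("scene");e=get_image("side")
S=lambda x,y:(240+(x+.5)/6-.5,230+(y+.5)/6-.5)
D=lambda x,y:(190+(x+.5)/8-.5,115+(y+.5)/8-.5)
print("bar tri",tri([ray(s,S(528,142)),ray(e,D(188,155))]))
print("bar z73",atz(s,S(528,142),.073),atz(e,D(188,155),.073))
c=[atz(s,S(*p),.012) for p in [(82,285),(215,510),(657,298)]]
print("scene corners",c, "mid", (c[0]+c[2])/2)
ax=c[2]-c[1];print(np.linalg.norm(ax),np.linalg.norm(c[0]-c[1]),np.degrees(np.arctan2(ax[1],ax[0])))
c2=[atz(e,D(*p),.012) for p in [(90,212),(145,403),(637,318)]]
ax2=c2[1]-c2[2];print("side",c2,np.linalg.norm(ax2),np.linalg.norm(c2[0]-c2[1]),np.degrees(np.arctan2(ax2[1],ax2[0])),(c2[0]+c2[2])/2)
for m,a in(((c[0]+c[2])/2,ax),((c2[0]+c2[2])/2,ax2)): print("knob",m+.062*a/np.linalg.norm(a))
E
```

```text
bar tri [0.5096 0.2215 0.0712]
bar z73 [0.5107 0.2221 0.073 ] [0.5085 0.2193 0.073 ]
scene corners [array([0.64  , 0.1193, 0.012 ]), array([0.6752, 0.2197, 0.012 ]), array([0.4957, 0.2813, 0.012 ])] mid [0.5679 0.2003 0.012 ]
0.18967148964999614 0.1063826791815025 161.06306487099454
side [array([0.4959, 0.2808, 0.012 ]), array([0.4592, 0.1734, 0.012 ]), array([0.6345, 0.1126, 0.012 ])] 0.18549188666218663 0.11355770045980283 160.87070244317138 [0.5652 0.1967 0.012 ]
knob [0.5092 0.2204 0.012 ]
knob [0.5066 0.217  0.012 ]
```

```bash
python3 -m jog '[-60,-31,0,0,0,1, -120,-62,0,0,0,2, -180,-93,0,0,0,3, -240,-125,10,0,0,3, -300,-156,20,0,0,3, -350,-182,40,0,0,3, -400,-208,60,0,0,3, -430,-223,70,0,0,3, -430,-223,70,0,0,3, -430,-223,70,0,0,3]' 0.0 100
python3 - <<'E'
from h import *
d=get_image("wrist");cv2.imwrite("pics/w1.png",d["frame"][:,:,::-1])
s=get_state();print(s["position"],s["ee_rot"])
for P in [(.509,.220,.087),(.509,.220,.045)]: print(proj(d,P))
E
```

```text
clock: 1.5
position: [0.5099, 0.2202, 0.1801]
ee_rot: [-0.001, 0.165, 0.986, 0.0]
contact_force: [-0.1, 0.8, 0.3]
width: 0.0858
[0.50964362 0.22070905 0.1805169 ] [-2.74733766e-04  1.64629582e-01  9.86355390e-01  2.63782683e-04]
[[259.01360275 199.27026537]]
[[258.77245591 186.90045776]]
```

View pics/w1.png

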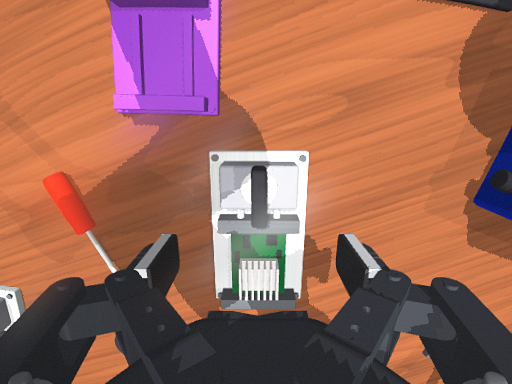

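The wrist view shows the heat-sink holder (sink at (260,278)). The black bar runs vertically at about (259,197), between the jaws.

Run:
```python
from h import *
d=get_image("wrist");f=d["frame"][145:245,205:315,::-1].copy()
f=cv2.resize(f,None,fx=6,fy=6,interpolation=cv2.INTER_CUBIC)
a=np.radians(161);u=np.array([np.cos(a),np.sin(a)]);v=np.array([-u[1],u[0]])
for c,col in(((.509,.220),(0,0,255)),):
    P=[np.r_[np.array(c)+u*i*.026+v*j*.007,.087] for i,j in((1,1),(1,-1),(-1,-1),(-1,1))]
    p=(proj(d,P)-[205,145]+.5)*6-.5
    cv2.polylines(f,[p.round().astype(int)],True,col,1)
cv2.imwrite("pics/w1c.png",f)
```

```text
(no output)
```

View pics/w1c.png

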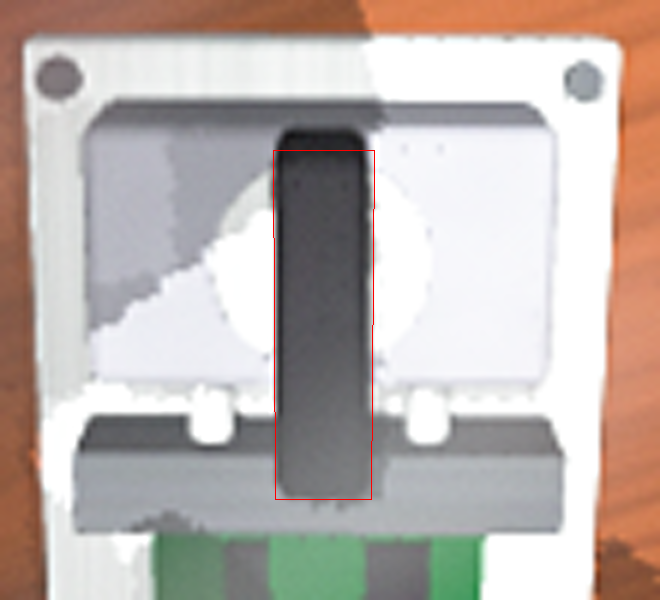

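The outline projected at the estimated pose matches the bar to within about 1 mm. Descending and gripping.

```bash
python3 -m jog '[0,0,25,0,0,0, 0,0,50,0,0,0, 0,0,75,0,0,0, 0,0,90,0,0,0, 0,0,103,0,0,0, 0,0,103,0,0,0]' 0.0 100; python3 -m jog '[0,0,0,0,0,0, 0,0,0,0,0,0, 0,0,0,0,0,0, 0,0,0,0,0,0, 0,0,0,0,0,0, 0,0,0,0,0,0, 0,0,0,0,0,0, 0,0,0,0,0,0]' 1 100;  python3 - <<'E'
from h import *
d=get_image("wrist");cv2.imwrite("pics/w2.png",d["frame"][:,:,::-1])
s=get_state();print(s["position"],s["contact_force"],s["moment"],s["width"],s["qpos"])
E
```

```text
clock: 2.35
position: [0.5097, 0.2203, 0.0768]
ee_rot: [-0.001, 0.165, 0.986, -0.0]
contact_force: [0.3, -0.3, 0.7]
width: 0.0854
clock: 3.35
position: [0.5109, 0.2211, 0.0779]
ee_rot: [0.001, 0.165, 0.986, 0.001]
contact_force: [0.7, 5.2, 4.8]
width: 0.0122
[0.51091783 0.22105499 0.07789476] [0.25635991 5.31079967 3.54459889] [0.68900195 0.00435029 0.01842686] 0.01206720251352452 [ 2.82494504e-01  3.97923295e-01  1.79311438e+00  1.68705760e-03
  9.48484238e-01 -9.57729620e-01]
```

View pics/w2.png

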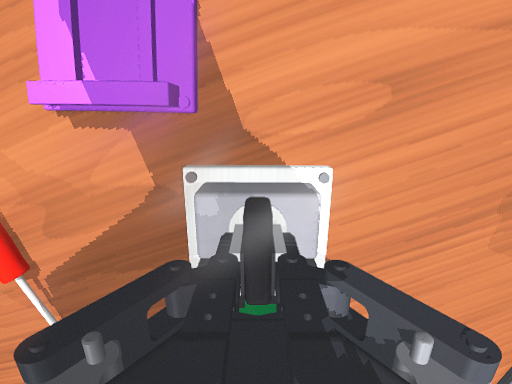

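The jaws hold the bar at (258,240) with no large side force. Now the break-loose twist: a negative turn about tool z is anticlockwise from above.

```bash
python3 -m jog '[0,0,0,0,0,-7, 0,0,0,0,0,-14, 0,0,0,0,0,-21, 0,0,0,0,0,-21, 0,0,0,0,0,-21]' 1 100;  python3 - <<'E'
from h import *
d=get_image("wrist");cv2.imwrite("pics/w3.png",d["frame"][:,:,::-1])
s=get_state();print(s["position"],s["contact_force"],s["moment"],s["width"],s["qpos"],s["ee_rot"])
E
```

```text
clock: 4.03
position: [0.511, 0.2213, 0.0779]
ee_rot: [0.001, -0.017, 1.0, 0.001]
contact_force: [-0.8, 4.9, 3.4]
width: 0.0123
[0.51093523 0.22131214 0.07789678] [-0.67413836  5.44815087  3.65783514] [0.95609793 0.01331526 0.03646997] 0.012186818861008638 [ 0.28261221  0.39791267  1.79312856  0.0023184   0.9481807  -1.32427872] [ 8.97668102e-04 -1.73715199e-02  9.99847957e-01  1.21964924e-03]
```

View pics/w3.png

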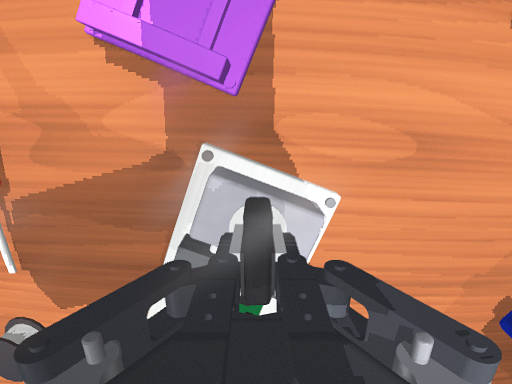

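The bar turned with the jaws by 21° relative to the holder, and the z moment is only about 0.04 N m, so the knob is loose. I'll turn it on to the stop.

```bash
python3 -m jog '[0,0,0,0,0,-8, 0,0,0,0,0,-16, 0,0,0,0,0,-24, 0,0,0,0,0,-32, 0,0,0,0,0,-40, 0,0,0,0,0,-47, 0,0,0,0,0,-52, 0,0,0,0,0,-52]' 1 60;  python3 -c "
from h import *
s=get_state();print(s['position'],s['contact_force'],s['moment'],s['qpos'],s['ee_rot'])"
python3 -m jog '[0,0,0,0,0,-1.5, 0,0,0,0,0,-3, 0,0,0,0,0,-4, 0,0,0,0,0,-4]' 1 60;  python3 - <<'E'
from h import *
d=get_image("wrist");cv2.imwrite("pics/w4.png",d["frame"][:,:,::-1])
s=get_state();print(s["position"],s["contact_force"],s["moment"],s["width"],s["qpos"],s["ee_rot"])
E
```

```text
clock: 5.08
position: [0.5106, 0.2218, 0.0779]
ee_rot: [0.001, -0.454, 0.891, 0.001]
contact_force: [-0.4, 7.2, 3.5]
width: 0.0125
[0.51064135 0.22183864 0.07788398] [-0.41837405  7.15911764  3.53311594] [1.19679173 0.13654171 0.03288063] [ 0.28301147  0.39791665  1.79316522  0.0036256   0.94842438 -2.23235725] [ 0.0013019  -0.45398266  0.89100869  0.0012514 ]
clock: 5.58
position: [0.5106, 0.2218, 0.0779]
ee_rot: [0.001, -0.482, 0.876, 0.002]
contact_force: [-0.5, 6.5, 3.5]
width: 0.0127
[0.51060819 0.22184464 0.07790657] [-0.13853421  5.97273858  4.07042969] [ 0.92919751  0.17181816 -1.45903755] 0.012191335735805399 [ 0.28226242  0.39786371  1.7931913   0.00515187  0.94862877 -2.29764833] [ 0.00139276 -0.48210563  0.87611008  0.00183271]
```

View pics/w4.png

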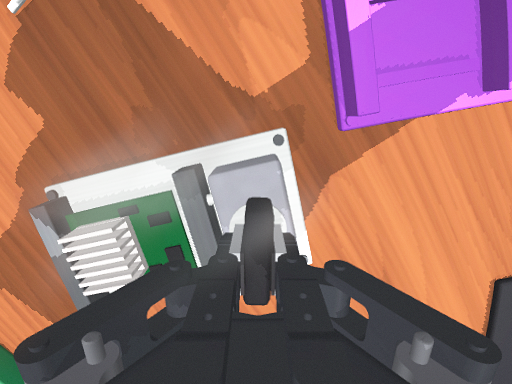

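The z moment jumped to −1.46 N m, so the knob is at its stop. Next: ease the push slightly, open, and rise.

```bash
python3 -m jog '[0,0,0,0,0,1, 0,0,0,0,0,1]' 1 60;  python3 -m jog '[0,0,0,0,0,0, 0,0,0,0,0,0, 0,0,0,0,0,0, 0,0,0,0,0,0, 0,0,0,0,0,0, 0,0,0,0,0,0]' 0 60; python3 -m jog '[0,0,-20,0,0,0, 0,0,-45,0,0,0, 0,0,-75,0,0,0, 0,0,-105,0,0,0, 0,0,-130,0,0,0, 0,0,-130,0,0,0, 0,0,-130,0,0,0]'
python3 - <<'E'
from h import *
for n in["wrist","scene","side"]:
    d=get_image(n);f=d["frame"][:,:,::-1].copy()
    if n=="wrist":
        a=np.radians(161+75);u=np.array([np.cos(a),np.sin(a)]);v=np.array([-u[1],u[0]])
        P=[np.r_[np.array((.509,.220))+u*i*.026+v*j*.007,.087] for i,j in((1,1),(1,-1),(-1,-1),(-1,1))]
        f=f[120:260,170:350]; f=cv2.resize(f,None,fx=4,fy=4,interpolation=cv2.INTER_CUBIC)
        p=(proj(d,P)-[170,120]+.5)*4-.5
        cv2.polylines(f,[p.round().astype(int)],True,(0,0,255),1)
    cv2.imwrite(f"pics/{n}5.png",f)
s=get_state();print(s["position"],s["contact_force"],s["moment"],s["width"],s["ee_rot"])
E
```

```text
clock: 5.88
position: [0.5106, 0.2218, 0.0779]
ee_rot: [0.001, -0.475, 0.88, 0.002]
contact_force: [-0.3, 7.0, 3.8]
width: 0.0123
clock: 6.62
position: [0.5103, 0.2201, 0.0773]
ee_rot: [-0.0, -0.477, 0.879, 0.0]
contact_force: [0.5, 0.0, -0.2]
width: 0.0855
clock: 7.5
position: [0.5096, 0.2199, 0.2064]
ee_rot: [-0.001, -0.477, 0.879, 0.0]
contact_force: [-0.1, -0.5, -0.1]
width: 0.0853
[0.50954599 0.21987228 0.20591811] [0.03808765 0.16163096 0.58077397] [-0.00628924 -0.04682744  0.04433278] 0.0857635843362067 [-1.28217066e-03 -4.77352252e-01  8.78711034e-01  3.19287513e-04]
```

View pics/wrist5.png

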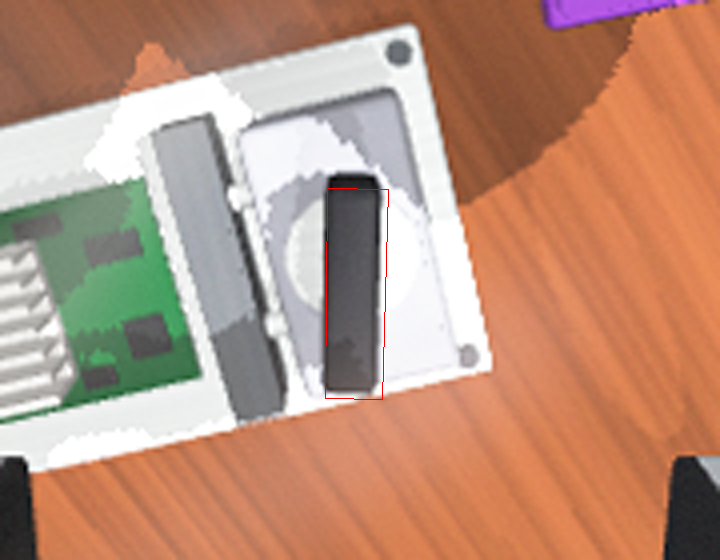

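View pics/scene5.png

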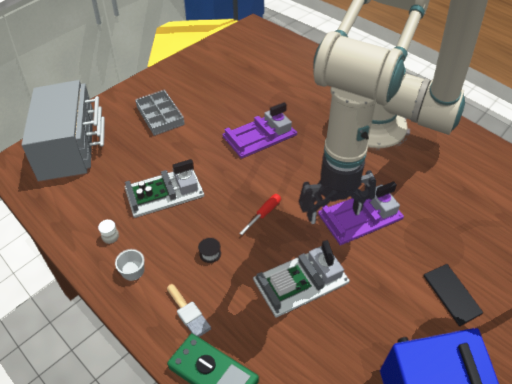

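View pics/side5.png

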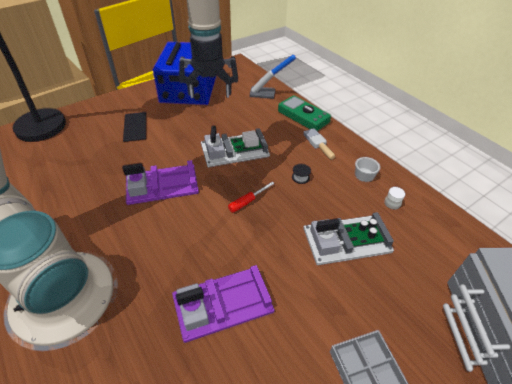

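In the wrist crop the bar, at (352,285), coincides with the outline drawn for 75° to within about 1°. The jaw, at (215,270), has a gap to the board edge at (195,370), and the board with its sink still lies flat. In the scene view the other knob (183,166) and both purple look-alikes are unchanged, and the gripper is clear.

```bash
python3 -c "
from rig import *
print(sign_off())"
```

```text
the job is handed in; nothing more can be done
None
```

I broke the seized knob loose on the heat-sink holder, turned it to its open stop, let go and rose clear. I handed the job in after about 8 s of the 29 s allowed.

- **Twist:** I gripped the bar at 100 N and turned it 21° anticlockwise. The moment then read only about 0.04 N m, so the knob was free.
- **Open stop:** turning on at 60 N, the moment jumped to about 1.5 N m near 76°, which I took as the stop. I eased the push by 1° before opening the jaws.
- **Last checks:** the bar stands at about 75° in the wrist picture, accurate to about 1°. The jaw is off the board, and the board is still in its holder. The other holder's knob and the purple look-alikes look unmoved, and the force on the open gripper is near zero.
- **Small disagreement:** the gripper's own angle read about 76° after release. That is a slight over-push against the stop; the bar itself looked about 1° behind the jaws.

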